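Square up a pile of plates in a drill jig and lay the guide bar across

ROBOT

A 6-joint arm with a two-finger parallel gripper is mounted at the origin on a cart in front of the work surface, level with it; the furniture and walls round the work are solid. World frame = base frame: x ahead of the robot, y to its left, z up, the work surface at z = 0. Lengths are in m, angles in rad, forces in N, time in s.
With the tool pointing down it reaches from about 0.425 to 0.95 m from the base axis. Payload 3.5 kg.
Tool frame: the origin (TCP) lies on the centre line of the jaws, within the pads' length; the fingertips stand 19 mm ahead of it and the grasp point (between the pads) is the TCP; z points along the fingers, y is the line along which they close (so a half turn about z gives the same grasp; the last joint's range is limited). The gripper opens to 85 mm and grips with 20 to 120 N. Pads are 22 mm wide; open, the fingers measure 114 mm over their backs; the gripper's body (76 mm by 85 mm) begins 54 mm behind the grasp point. The pads swing forward as they close: fully open they stand 13 mm farther back than shut.
Start: joints at [-1.296, 0.286, 1.577, -0, 1.279, -0.15], TCP at [0.278, -0.615, 0.215] pointing down, gripper open.
Joint ranges: [-2.77, 2.77], [-0.9, 2.22], [0.21, 2.48], [-1.53, 4.67], [0.24, 2.81], [-2.84, 2.84]. Speed limits (rad/s): [2.79, 2.79, 3.14, 3.14, 3.14, 3.14].

INTERFACE

Orientations are given as a unit quaternion [x, y, z, w].
In Python, from plant import ctrl, imaging gives the robot as it stands. The module is installed in compiled form; this text tells all that it offers.
- The arm moves only by the shell command python3 -m handwheel 'ROWS' [OPENING] [FORCE]. ROWS is JSON, one flat list of numbers, 6 for each row, row after row: the shift along the world's x, y, z in units of 150 mm (1.0 is 150 mm), then the turn, a rotation vector about the world's x, y, z in units of 90 degrees (1.0 is 90 degrees). In form: [tx, ty, tz, rx, ry, rz, tx, ty, tz, rx, ry, rz, ...]. A call has 1 to 5 rows; each row shifts and turns the commanded pose from where the row before left it; what a row does not reach is not made up. A row lasts 1/12 s, in which the tool goes at most 41.7 mm and 7.16 degrees, less where a joint would pass 70% of its speed; a pose out of reach is approached as far as the arm can. A call with a number of a shift or a turn outside -1 to 1 is refused whole. A call with a gripper value outside its range is refused whole. OPENING is the opening, from 0 (shut) to 1 (fully open), set as the call begins (- or left out, the last holds). The fingers move at their own pace and stop on an object; FORCE is the grip in N (left out, the last holds). Time passes only in rows, so rows that do not move let the fingers close. It gives the time, the measured TCP pose, the force, the opening and the grip force at its end, in the units of the state.
- ctrl.get_state(): the state, without advancing time (a new reading comes with each control period).
- imaging.read_camera(name): name is "scene" or "top" or "wrist"; returns (picture, depth): 480x640x3 uint8, blue, green, red; 480x640 float32, m along the optical axis (not along the pixel's ray), 0 where there is no reading.
- imaging.get_calibration(name): a dict with "fovy" (degrees; the focal length in pixels is half the picture's height over the tangent of half this angle, whatever the lens; pixels are square), "cx", "cy" (the principal point, pixels), "R" (3x3) and "t" (3): a world point X has camera coordinates R X + t. Camera axes: x right, y down, z forward; pixel columns grow to the right and rows downward; lengths in m; the calibration is good to about 2 mm. A picture is of the moment at which its call begins: read the wrist's pose just before it. get_calibration takes no time and is no camera call; for the wrist camera it gives the pose at the moment of the call.
- ctrl.sign_off(): hands the job in; it is judged then, once.
The state is a dict: "time": time; "qpos": joint angles; "dq": joint speeds; "joint_efforts": joint torques, N m; "eef_pos": TCP position; "tcp_rot": TCP orientation; "contact_force": force on the tool from outside, world axes, zero at the start; "wrist_torque": the same for the moment, N m; "opening": opening from 0.0 (shut) to 1.0 (fully open); "finger_force": force on a finger pad.
Only numpy, scipy, OpenCV 4.12 (cv2) and the standard library are available. Lean on these libraries where they do the work, as an engineer would, in place of code of your own. Each camera call takes 0.05 s, during which the arm holds its last target. There are 200 camera calls.

TASK

Slide the aluminium plate that lies on the jig's green loading ledge, without lifting it, onto the two plates behind the ledge until it drops down flat on them between the ledge and the back stops. Square the pile by pushing all three plates up against the steel side fence. Then lay the orange guide bar across the pile, fully down in the forks of both blue posts, let go, and leave the rest of the bench as it is.

Things in the scene. Friction and masses are not known exactly. Their poses are not given: they have to be found in the camera images.
- jig: Drill jig fixed to the bench. Origin on the bench (z = 0) under the centre of the squared pile; x points from the green loading ledge to the back stops, y to the left, z up. Jig points share its axes; sizes in mm. Dark base x -166..62, y -102..112, top at z 5; under the pile a bed, y -60..54, top at z 10. Left of the pile, x -45..13 is open
- ledge_edge (a point): Middle of the top inner edge of the green loading ledge, at x -45.5, y 0, z 32 of the jig. The ledge spans jig x -158..-45.5, y -78..88; its top at z 32 stands 2 mm above the pile of two plates. Between ledge and back stops are 88.5 mm, 2.5 more than a plate is long
- back_stops (a point): Point midway between the two steel back stops, on the plane of their contact faces, at jig x 43, y 0, z 37 (their top; screw heads reach 39). Each stop is 26 mm wide, centred at jig y 38 and -38, 14 thick
- side_fence (a point): Middle of the top edge of the side fence's contact face, at jig x 0, y -60, z 37 (screw heads reach 39). Steel bar on the right of the pile, jig x -44..46, 12 thick; the plates' right edges belong against it
- bar_seat (a point): Where the middle of the bar's underside lies when seated: jig x 30, y 4, z 43, in two blue posts at jig x 13..47, y 80..109 and y -101..-72. Each has a level saddle at z 43 between cheeks 26 mm apart at the bottom, flaring outward to z 53, and an end wall to z 50. The bar lies along the jig's y with 3 mm play either side and 4 mm at either end
- plate_low: Lowest of three equal aluminium plates, 86 x 120 x 10 mm (x, y, z), about 0.28 kg; lies loose on the jig's bed between ledge and back stops, 5 to 13 mm off the side fence. Origin at the centre of its underside; when square its axes are the jig's axes
- plate_mid: Second plate, same size, lying on plate_low, a little askew to it. Origin at the centre of its underside
- plate_top: Third plate, same size, starting on the green ledge, somewhat turned and off to the left; it must come to lie on plate_mid (underside 30 mm over the bench, top 40 mm; 2 mm below the ledge's top). Origin at the centre of its underside
- guide_bar: Orange drill-guide bar, 20 x 188 x 14 mm (x, y, z; long in its own y), 0.16 kg, lying flat on the bench to the left or right of the jig. Origin at the centre of its underside. Two steel bushes, 15 mm in diameter, stand 4 mm above its top at y = +40 and -40 mm; grip it across its 20 mm width in the middle. Either end may go to either post
- side_cutter: Side cutter with blue handles, 55 x 134 x 12 mm, lying on the bench on the other side of the jig. Origin at the centre of its underside
- alcohol_bottle: White bottle, 64 mm in diameter, 132 mm high, standing at the back on the left. Origin at the centre of its underside
- screw_dish: Round grey dish, 72 mm in diameter, 18 mm high, on the blue mat at the right. Origin at the centre of its underside
- rosin_tin: Round flat tin, 56 mm in diameter, 20 mm high, at the back on the left. Origin at the centre of its underside
- driver_yellow: Screwdriver with yellow handle, 26 x 174 x 24 mm, front left. Origin at the centre of its underside
- esd_brush: Black brush, 27 x 146 x 8 mm, front right. Origin at the centre of its underside

How it is judged:
At the end, for the whole second after the job is handed in: All three plates lie flat on each other between ledge and back stops, each within 2 mm of touching the side fence and square within 0.02 rad; the guide bar lies level in both forks (within 2.5 mm of its seat in height, 4.5 mm across, 7 mm along); all at rest (x of plate_low in the frame of jig between -0.0035 and 0.002 m and y of plate_low in the frame of jig between -0.002 and 0.002 m and z of plate_low in the frame of jig between 0.008 and 0.012 m and angle between the x axis of each of plate_low, plate_mid, plate_top and the x axis of jig, either way round below 0.02 rad and linear speed of each of plate_low, plate_mid, plate_top, guide_bar below 0.01 m/s and x of plate_mid in the frame of jig between -0.0035 and 0.002 m and y of plate_mid in the frame of jig between -0.002 and 0.002 m and z of plate_mid in the frame of jig between 0.018 and 0.022 m and x of plate_top in the frame of jig between -0.0035 and 0.002 m and y of plate_top in the frame of jig between -0.002 and 0.002 m and z of plate_top in the frame of jig between 0.028 and 0.0315 m and x of guide_bar in the frame of bar_seat between -0.0045 and 0.0045 m and y of guide_bar in the frame of bar_seat between -0.007 and 0.007 m and z of guide_bar in the frame of bar_seat between -0.0025 and 0.0025 m and angle between the y axis of guide_bar and the y axis of jig, either way round below 0.06 rad and angle between guide_bar's own z axis and vertical below 0.03 rad).
It fails at once if the top plate is lifted off the ledge or pile instead of being slid (height (world z) of plate_top above 0.06 m).
It fails at once if a bystander (side cutter, bottle, dish, tin, screwdriver, brush) is shifted by more than 30 mm (distance of any of side_cutter, alcohol_bottle, screw_dish, rosin_tin, driver_yellow, esd_brush from where it was at the start of the episode above 0.03 m).
It also fails if it takes over 61 s, if anything falls off the work surface, if the arm or the gripper's body presses on something with over 40 N, if the wrist force passes 120 N, or if a joint passes its speed limit or range.

## Working session

There is one attempt and no reset: what is moved stays moved. The work goes in short steps, Python scripts to look and compute and a shell command to move; the robot and the scene stay as the last step left them, time stands still between calls to the robot, and variables do not carry over. Pictures are saved under pics/ and viewed, at most 15 in all, crops included, and the job is handed in when it is done.

```bash
mkdir -p pics; cat > h.py <<'E'
import numpy as np, cv2
from plant import ctrl, imaging
def cam(n):
    c=imaging.get_calibration(n); im,d=imaging.read_camera(n)
    f=240/np.tan(np.radians(c['fovy'])/2); return im,d,(f,c['cx'],c['cy'],np.array(c['R']),np.array(c['t']))
def ray(c,uv,z):
    f,cx,cy,R,t=c; uv=np.atleast_2d(np.array(uv,float))
    d=np.c_[(uv[:,0]-cx)/f,(uv[:,1]-cy)/f,np.ones(len(uv))]@R; o=-R.T@t
    return o+d*((z-o[2])/d[:,2])[:,None]
def cloud(c,d):
    f,cx,cy,R,t=c; v,u=np.mgrid[:480,:640]
    p=np.stack([(u-cx)/f*d,(v-cy)/f*d,d],-1); return (p-t)@R
def proj(c,X):
    f,cx,cy,R,t=c; q=np.atleast_2d(X)@R.T+t; return np.c_[f*q[:,0]/q[:,2]+cx,f*q[:,1]/q[:,2]+cy]
E
python3 - <<'E'
from h import *
print(ctrl.get_state())
for n in ('top','scene'):
    im,d,c=cam(n); cv2.imwrite(f'pics/{n}0.png',im); np.savez(f'{n}0.npz',im=im,d=d); print(n,c[:3],-c[3].T@c[4],c[3])
E
```

```text
{'time': 0.0, 'qpos': array([-1.29600656e+00,  2.87174193e-01,  1.57819895e+00,  9.59636323e-06,
        1.27857997e+00, -1.49972148e-01]), 'dq': array([-0.00073585, -0.00055664,  0.00199984, -0.00026293,  0.00080689,
       -0.00106122]), 'joint_efforts': array([-1.45346425e-03, -4.05988276e+01, -2.92625874e+01, -2.70280798e-04,
        5.82113615e-03,  3.81891979e-06]), 'eef_pos': array([ 0.27802457, -0.61431582,  0.21362965]), 'tcp_rot': array([ 9.77531420e-01,  2.10786454e-01, -6.90245927e-05, -1.17821634e-03]), 'contact_force': array([ 0.34843494, -0.25156992, -0.38063259]), 'wrist_torque': array([-0.01617815,  0.01996148, -0.0030114 ]), 'finger_force': 0.0, 'opening': 0.9970157709833926}
top (np.float64(594.7577293086465), 320.45521057099114, 250.9010399422447) [ 0.28776929 -0.09053157  1.32871856] [[-0.00527759 -0.99998386  0.00210521]
 [-0.9755934   0.00468669 -0.21953484]
 [ 0.21952143 -0.00321245 -0.97560239]]
scene (np.float64(451.6029867316282), 321.9248785101696, 244.79368028709447) [0.14251862 0.70446192 0.50273555] [[-0.88428701 -0.46658541  0.01829052]
 [-0.22874799  0.39871647 -0.88808757]
 [ 0.40707597 -0.78950822 -0.45931027]]
```

View pics/top0.png

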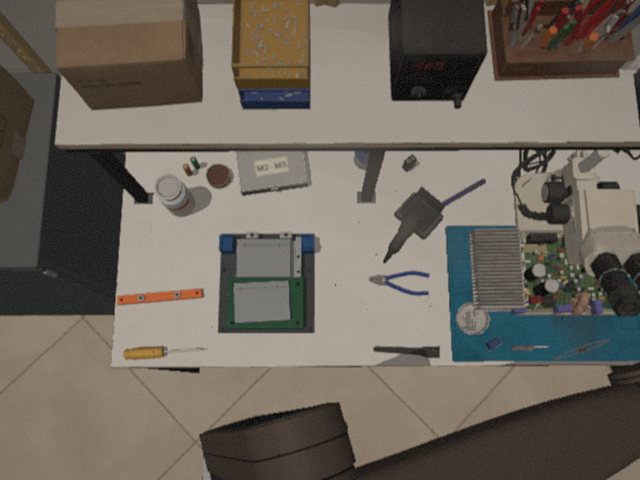

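View pics/scene0.png

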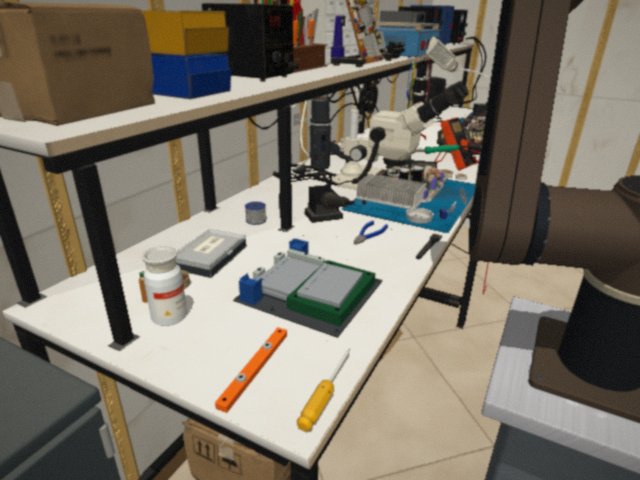

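The top view shows the dark jig base at about (219–314, 234–332), the green ledge at (228–306, 276–328) with plate_top on it, and blue posts near (227,243) and (307,242). The orange bar runs (118,297)–(204,294), to the left of the jig. The cutter is on the right at (400,283).

```bash
python3 - <<'E'
from h import *
c0=imaging.get_calibration('top'); f=240/np.tan(np.radians(c0['fovy'])/2); c=(f,c0['cx'],c0['cy'],np.array(c0['R']),np.array(c0['t']))
z=np.load('top0.npz'); im=z['im']; P=cloud(c,z['d']); h=cv2.cvtColor(im,cv2.COLOR_BGR2HSV)
def comp(m,zz,name,roi,n=3):
    m=m.astype(np.uint8); r=np.zeros_like(m); x0,y0,x1,y1=roi; r[y0:y1,x0:x1]=m[y0:y1,x0:x1]
    k,l,s,ce=cv2.connectedComponentsWithStats(r)
    for i in sorted(range(1,k),key=lambda i:-s[i,4])[:n]:
        if s[i,4]<20: continue
        q=np.argwhere(l==i)[:,::-1]; w=ray(c,q,zz)[:,:2]
        R=cv2.minAreaRect(w.astype(np.float32)*1000); print(name,s[i],R, np.median(P[l==i][:,2]))
H,S,V=h[...,0],h[...,1],h[...,2]
comp((H<15)&(S>150)&(V>120),.014,'bar',(100,280,220,310),1)
comp((H>105)&(H<125)&(S>130),.05,'post',(210,225,325,260))
comp((H>45)&(H<85)&(S>90),.032,'green',(210,260,330,340),1)
comp((V<90)&(S<80),.005,'base',(210,225,325,340),1)
comp((V>110)&(S<60),.042,'plate',(231,279,303,328),2)
sh=P[(P[...,2]>.2)&(P[...,2]<.7)&(P[...,1]>-.4)&(P[...,1]<.4)]
print('shelf',np.percentile(sh,[1,50,99],axis=0))
cv2.imwrite('pics/tc.png',cv2.resize(im[225:340,100:325],(800,409),interpolation=cv2.INTER_CUBIC))
E
```

```text
bar [142 292  35  10 233] ((481.74749755859375, 265.27984619140625), (17.414451599121094, 75.45964050292969), 4.534315586090088) 0.014168160362695336
post [220 235  14  18 192] ((593.4180297851562, 112.77122497558594), (38.90703201293945, 28.766023635864258), 1.5462299585342407) 0.044783064679695866
post [301 235  13  18 163] ((592.486572265625, -65.0547866821289), (26.602418899536133, 38.62972640991211), 89.85529327392578) 0.04500916324230199
green [ 227  277   77   52 1293] ((464.7568054199219, 26.511009216308594), (165.23379516601562, 112.39508056640625), 89.70893859863281) 0.03216632817183486
base [ 218  234   97   99 2401] ((514.126220703125, 27.417503356933594), (214.4430694580078, 223.7500457763672), 89.7079849243164) 0.005848343127824301
plate [ 234  282   56   40 2035] ((466.8096923828125, 34.38710021972656), (84.65238189697266, 118.20026397705078), 2.741743326187134) 0.04242710800890271
shelf [[ 0.18542274 -0.39401252  0.28677792]
 [ 0.76956498 -0.06779653  0.43002484]
 [ 0.97078211  0.35056549  0.69003434]]
```

View pics/tc.png

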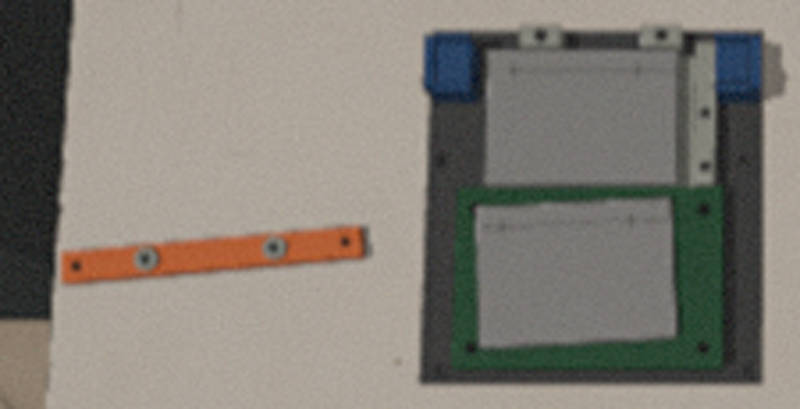

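The plate, jig and bar are found roughly. Next I move over the jig for a wrist view, turning the tool's y axis to the world's y on the way.

```bash

python3 -m handwheel '[0.08,0.25,0.02,0,0,-0.016,0.08,0.25,0.02,0,0,-0.016,0.08,0.25,0.02,0,0,-0.016,0.08,0.25,0.02,0,0,-0.016,0.08,0.25,0.02,0,0,-0.016]' 1 40
python3 -m handwheel '[0.08,0.25,0.02,0,0,-0.016,0.08,0.25,0.02,0,0,-0.016,0.08,0.25,0.02,0,0,-0.016,0.08,0.25,0.02,0,0,-0.016,0.08,0.25,0.02,0,0,-0.016]' >/dev/null
python3 -m handwheel '[0.09,0.25,0.02,0,0,-0.016,0.09,0.25,0.02,0,0,-0.016,0.09,0.25,0.02,0,0,-0.016,0.09,0.25,0.02,0,0,-0.016,0.09,0.25,0.02,0,0,-0.016]' >/dev/null
python3 -m handwheel '[0.09,0.25,0,0,0,-0.016,0.09,0.25,0,0,0,-0.016,0,0,0,0,0,0,0,0,0,0,0,0]'
python3 - <<'E'
from h import *
im,d,c=cam('wrist'); cv2.imwrite('pics/w0.png',im); np.savez('w0.npz',im=im,d=d); print(-c[3].T@c[4],c[3])
E
```

```text
time: 0.52
eef_pos: [0.3382, -0.4254, 0.2293]
tcp_rot: [0.989, 0.148, -0.0, -0.001]
contact_force: [1.1, -0.4, 0.0]
opening: 1.001
finger_force: 0.0
time: 1.68
eef_pos: [0.4925, 0.0246, 0.2594]
tcp_rot: [1.0, 0.001, -0.001, 0.0]
contact_force: [-1.0, 0.2, 0.3]
opening: 1.001
finger_force: 0.0
[0.5579578  0.02549168 0.41902631] [[ 2.66328823e-03 -9.99996163e-01  7.61537561e-04]
 [-9.64228572e-01 -2.36617330e-03  2.65061619e-01]
 [-2.65058800e-01 -1.44023176e-03 -9.64231175e-01]]
```

View pics/w0.png

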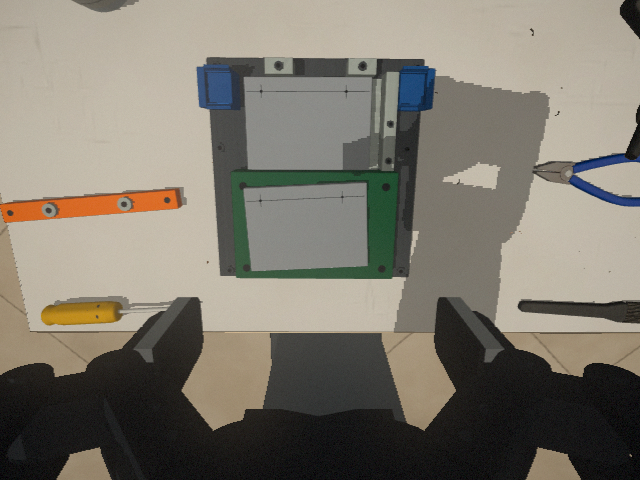

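The wrist view shows plate_top at (245–368, 183–270) on the ledge, plate_mid at (245–370, 77–170) and the posts at (218,87) and (416,88). The bar's bushes are at (50,210) and (124,204).

```bash
cat > m.py <<'E'
from h import *
def rect(im,c,m,zz,name,roi):
    x0,y0,x1,y1=roi; r=np.zeros(im.shape[:2],np.uint8); r[y0:y1,x0:x1]=m[y0:y1,x0:x1]
    k,l,s,ce=cv2.connectedComponentsWithStats(r); i=1+np.argmax(s[1:,4])
    cn=max(cv2.findContours((l==i).astype(np.uint8),0,2)[0],key=len)[:,0]
    w=ray(c,cn,zz)[:,:2]*1000; R=cv2.minAreaRect(w.astype(np.float32)); print(name,s[i],np.round(R[0],1),np.round(R[1],1),round(R[2],2)); return w
def linefit(im,c,pts,zz): pass
E
python3 - <<'E'
from m import *
c0=imaging.get_calibration('wrist'); f=240/np.tan(np.radians(c0['fovy'])/2); c=(f,c0['cx'],c0['cy'],np.array(c0['R']),np.array(c0['t']))
z=np.load('w0.npz'); im=z['im']; P=cloud(c,z['d']); h=cv2.cvtColor(im,cv2.COLOR_BGR2HSV); H,S,V=h[...,0],h[...,1],h[...,2]
g=(H>45)&(H<85)&(S>90)
rect(im,c,g,.032,'green',(200,150,420,285))
gp=(S<60)&(V>95)
rect(im,c,gp,.042,'top',(240,180,375,275))
rect(im,c,gp,.030,'mid',(240,74,374,169))
rect(im,c,(H>105)&(H<125)&(S>130),.053,'postL',(190,60,245,115))
rect(im,c,(H>105)&(H<125)&(S>130),.053,'postR',(390,60,440,115))
for nm,(u,v) in {'b1':(50,210),'b2':(124,204)}.items(): print(nm,ray(c,(u,v),.018))
print('holes ledge',ray(c,[(245,185),(386,187),(242,269),(382,269)],.032))
print('bar end',ray(c,[(181,190),(182,206)],.014))
print('z green',np.median(P[...,2][g]), 'top',np.median(P[200:260,260:350,2]),'mid',np.median(P[100:160,260:330,2]))
print(ray(c,[(245,170),(371,170),(245,77),(371,77)],.03))
E
```

```text
green [ 231  170  168  109 5493] [464.3  27.9] [165.2 113.3] 89.39
top [  243   183   125    88 10036] [463.9  35.5] [ 85.6 120.1] 2.68
mid [  244    77   130    92 10785] [563.8  32.2] [ 83.7 123.6] 0.03
postL [208  73  24  31 690] [593.7 111.3] [24.8 21.2] 0.02
postR [ 398   66   37   45 1178] [593.6 -62.3] [36.4 30.6] 0.02
b1 [[0.47734561 0.30442801 0.018     ]]
b2 [[0.48372213 0.22617504 0.018     ]]
holes ledge [[ 0.50545425  0.09645016  0.032     ]
 [ 0.50349544 -0.04374885  0.032     ]
 [ 0.41693577  0.10399162  0.032     ]
 [ 0.41693432 -0.04355346  0.032     ]]
bar end [[0.49778917 0.16681768 0.014     ]
 [0.48085703 0.16733856 0.014     ]]
z green 0.032912501557068236 top 0.04280413918788798 mid 0.03076917686738785
[[ 0.52001281  0.09609027  0.03      ]
 [ 0.52004592 -0.02848163  0.03      ]
 [ 0.60565879  0.09185144  0.03      ]
 [ 0.60571659 -0.02537595  0.03      ]]
```

```bash
python3 - <<'E'
from m import *
c0=imaging.get_calibration('wrist'); f=240/np.tan(np.radians(c0['fovy'])/2); c=(f,c0['cx'],c0['cy'],np.array(c0['R']),np.array(c0['t']))
P=cloud(c,np.load('w0.npz')['d']); s=ctrl.get_state()['eef_pos']; Q=P-s
for y0,y1 in((20,80),(-80,-20)):
    q=Q[(Q[...,2]>-.1)&(Q[...,2]<.2)&(Q[...,1]*1000>y0)&(Q[...,1]*1000<y1)]; t=q[q[:,2]<np.percentile(q[:,2],8)]
    print(len(q),np.percentile(q[:,2],[0.5,2,5])*1000,t.min(0)*1000,t.max(0)*1000)
E
```

```text
25068 [33.02645479 38.17960816 45.53757601] [-13.06851938  42.70290546  29.44170811] [10.2770705  57.17716504 51.66085694]
24749 [33.26773428 38.10550724 45.5214821 ] [-12.88529263 -55.84764312  29.5524835 ] [ 10.27413901 -41.41402848  51.50439266]
```

```bash
python3 - <<'E'
from m import *
c0=imaging.get_calibration('wrist'); f=240/np.tan(np.radians(c0['fovy'])/2); c=(f,c0['cx'],c0['cy'],np.array(c0['R']),np.array(c0['t']))
d=np.load('w0.npz')['d']; P=cloud(c,d); s=ctrl.get_state()['eef_pos']
for e in (-19,-6,7,20,30): print(e,proj(c,s+np.array([[.011,.0425,e/1000],[.011,.0567,e/1000],[-.011,.0425,e/1000]])).round(0).tolist())
for v in range(290,350,6): print(v,[(d[v,u].round(3),((P[v,u]-s)*1000).round(0).tolist()) for u in (196,)])
E
```

```text
-19 [[231.0, 248.0], [201.0, 248.0], [233.0, 291.0]]
-6 [[225.0, 257.0], [193.0, 257.0], [228.0, 302.0]]
7 [[217.0, 266.0], [183.0, 266.0], [221.0, 315.0]]
20 [[209.0, 278.0], [172.0, 278.0], [213.0, 330.0]]
30 [[201.0, 288.0], [162.0, 288.0], [206.0, 343.0]]
290 [(np.float32(0.451), [-113.0, 142.0, -259.0])]
296 [(np.float32(0.456), [-122.0, 143.0, -262.0])]
302 [(np.float32(0.136), [7.0, 44.0, 34.0])]
308 [(np.float32(0.136), [6.0, 43.0, 35.0])]
314 [(np.float32(0.135), [4.0, 43.0, 36.0])]
320 [(np.float32(0.135), [2.0, 43.0, 37.0])]
326 [(np.float32(0.136), [-1.0, 44.0, 36.0])]
332 [(np.float32(0.136), [-3.0, 43.0, 37.0])]
338 [(np.float32(0.136), [-4.0, 43.0, 38.0])]
344 [(np.float32(0.136), [-6.0, 43.0, 39.0])]
```

```bash
cat > tip.py <<'E'
from m import *
s=ctrl.get_state(); im,d,c=cam('wrist'); P=cloud(c,d); Q=(P-s['eef_pos'])*1000
m=(d>0)&(np.abs(Q[...,1])<70)&(np.abs(Q[...,0])<25)&(Q[...,2]>-60)&(Q[...,2]<100)
q=Q[m]; print('open',s['opening'],'z pct',np.percentile(q[:,2],[.5,2,5]).round(1)); t=q[q[:,2]<np.percentile(q[:,2],5)]; print(t.min(0).round(1),t.max(0).round(1))
E
python3 -m handwheel '[0,0,0,0,0,0,0,0,0,0,0,0,0,0,0,0,0,0,0,0,0,0,0,0,0,0,0,0,0,0]' 0.2|grep open; python3 tip.py
python3 -m handwheel '[0,0,0,0,0,0,0,0,0,0,0,0,0,0,0,0,0,0]' 0|grep open; python3 tip.py
python3 -m handwheel '[0,0,0,0,0,0,0,0,0,0,0,0,0,0,0,0,0,0,0,0,0,0,0,0,0,0,0,0,0,0]' 0.5|grep open; python3 tip.py
```

```text
opening: 0.298
open 0.2983610679811307 z pct [24.  31.8 44. ]
[-13.1 -25.8  16.4] [10.4 27.1 43.9]
opening: 0.002
open 0.0023955315692034025 z pct [25.8 34.7 49.9]
[  4.4 -13.1  20.1] [10.4 14.2 49.9]
opening: 0.497
open 0.497201851799298 z pct [24.4 31.5 42.2]
[-13.1 -34.5  18. ] [10.1 35.6 42.2]
```

Depth places the fingertips behind the TCP, which contradicts the data given. I'll settle it with a light touch on the top plate.

```bash
python3 -m handwheel '[0,0,-0.25,0,0,0,0,0,-0.25,0,0,0,0,0,-0.25,0,0,0,0,0,-0.25,0,0,0,0,0,-0.22,0,0,0]' 0.5 | egrep 'eef|for'
python3 -m handwheel '[0,0,0,0,0,0,0,0,0,0,0,0]'| egrep 'eef|for'
python3 -m handwheel '[0,0,-0.02,0,0,0,0,0,0,0,0,0]' | egrep 'eef|cont'
python3 -m handwheel '[0,0,-0.02,0,0,0,0,0,0,0,0,0]' | egrep 'eef|cont'
python3 tip.py
python3 - <<'E'
from m import *
im,d,c=cam('wrist'); cv2.imwrite('pics/w1.png',im)
E
```

```text
eef_pos: [0.492, 0.0227, 0.0749]
contact_force: [0.4, 0.4, 0.5]
finger_force: 0.0
eef_pos: [0.4913, 0.0228, 0.0756]
contact_force: [0.8, 0.4, 1.0]
finger_force: 0.0
eef_pos: [0.4948, 0.0222, 0.0766]
contact_force: [0.1, -0.0, -0.1]
eef_pos: [0.4938, 0.0224, 0.0726]
contact_force: [-0.1, -0.7, -0.9]
open 0.4982945777692574 z pct [-41.4 -40.5 -39.9]
[-25.  -70.  -58.5] [ 25.   69.9 -39.9]
```

View pics/w1.png

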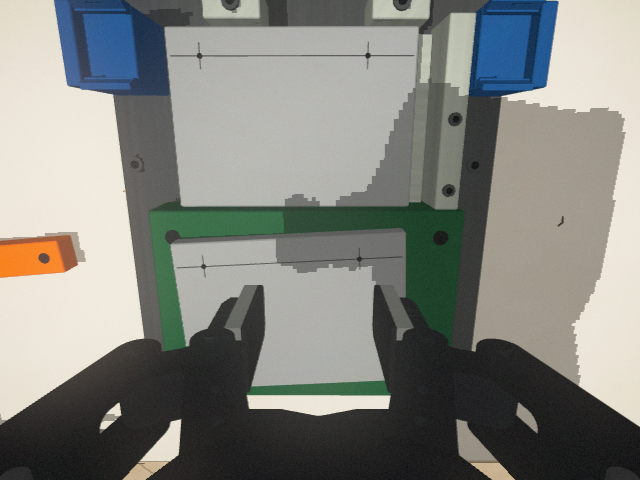

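```bash
for i in 1 2; do :; done
python3 -m handwheel '[0,0,-0.03,0,0,0,0,0,0,0,0,0]' | egrep 'eef|cont'
python3 -m handwheel '[0,0,-0.03,0,0,0,0,0,0,0,0,0]' | egrep 'eef|cont'
python3 -m handwheel '[0,0,-0.02,0,0,0,0,0,0,0,0,0]' | egrep 'eef|cont'
python3 - <<'E'
from m import *
im,d,c=cam('wrist'); s=ctrl.get_state(); print(s['eef_pos'],s['contact_force'],s['tcp_rot'])
P=cloud(c,d)
for u,v in ((252,290),(256,296),(380,292),(300,330)): print(u,v,P[v,u],d[v,u])
E
```

```text
eef_pos: [0.4924, 0.0226, 0.0661]
contact_force: [-0.2, 0.2, -0.6]
eef_pos: [0.492, 0.0226, 0.0611]
contact_force: [0.4, -0.2, 0.7]
eef_pos: [0.4923, 0.0226, 0.0583]
contact_force: [0.5, -0.9, 0.2]
[0.49237496 0.02257114 0.05855927] [-0.23338571  0.80184916  0.22138874] [ 9.99999095e-01 -1.25783497e-03 -4.70613488e-04 -8.39308853e-05]
252 290 [0.50154497 0.04739324 0.085933  ] 0.14213902
256 296 [0.50193243 0.04495951 0.09216158] 0.13603036
380 292 [0.501688   0.00105809 0.08833454] 0.13978477
300 330 [0.46141161 0.03240773 0.0423229 ] 0.19482423
```

```bash
python3 -m handwheel '[0,0,-0.02,0,0,0,0,0,0,0,0,0]' | egrep 'eef|cont'
python3 -m handwheel '[0,0,-0.02,0,0,0,0,0,0,0,0,0]' | egrep 'eef|cont'
python3 - <<'E'
from m import *
im,d,c=cam('wrist'); s=ctrl.get_state(); P=cloud(c,d)
cv2.imwrite('pics/w2.png',im)
for v in range(270,300,4): print(v,[(u,P[v,u].round(3).tolist()) for u in (248,256,264)])
E
```

```text
eef_pos: [0.4925, 0.0226, 0.0556]
contact_force: [0.3, 0.2, -0.5]
eef_pos: [0.4924, 0.0226, 0.0525]
contact_force: [-0.6, 0.4, -0.6]
270 [(248, [0.496, 0.056, 0.042]), (256, [0.496, 0.052, 0.042]), (264, [0.496, 0.048, 0.043])]
274 [(248, [0.494, 0.056, 0.043]), (256, [0.494, 0.052, 0.043]), (264, [0.493, 0.049, 0.041])]
278 [(248, [0.492, 0.056, 0.044]), (256, [0.492, 0.052, 0.043]), (264, [0.492, 0.048, 0.043])]
282 [(248, [0.49, 0.056, 0.043]), (256, [0.49, 0.052, 0.043]), (264, [0.49, 0.048, 0.043])]
286 [(248, [0.502, 0.049, 0.078]), (256, [0.502, 0.046, 0.077]), (264, [0.488, 0.049, 0.042])]
290 [(248, [0.502, 0.049, 0.08]), (256, [0.502, 0.046, 0.081]), (264, [0.486, 0.049, 0.042])]
294 [(248, [0.502, 0.048, 0.084]), (256, [0.502, 0.045, 0.085]), (264, [0.484, 0.049, 0.042])]
298 [(248, [0.502, 0.048, 0.088]), (256, [0.502, 0.045, 0.088]), (264, [0.482, 0.049, 0.044])]
```

View pics/w2.png

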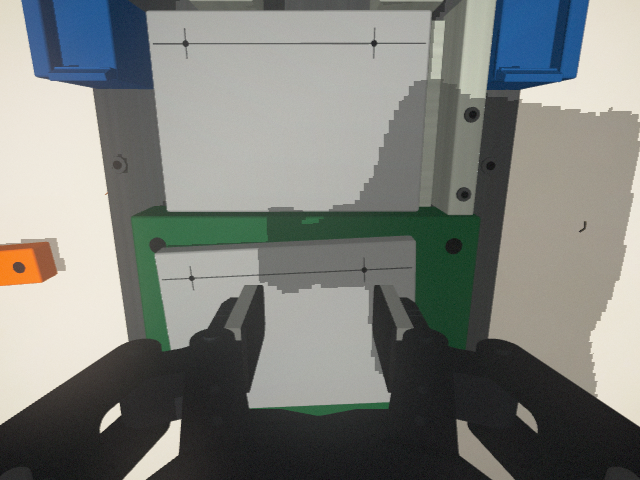

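The picture shows the fingertips (250–262 and 378–390, 287) hovering well above the plate, whose front edge lies at row 240. So they really end about 24 mm behind the stated TCP. I'll confirm by touching down.

```bash
python3 -m handwheel '[0,0,-0.04,0,0,0,0,0,-0.04,0,0,0,0,0,-0.04,0,0,0,0,0,0,0,0,0]' | egrep 'eef|cont'
python3 -m handwheel '[0,0,-0.03,0,0,0,0,0,0,0,0,0]' | egrep 'eef|cont'
python3 -m handwheel '[0,0,-0.02,0,0,0,0,0,0,0,0,0]' | egrep 'eef|cont'
python3 -m handwheel '[0,0,-0.02,0,0,0,0,0,0,0,0,0]' | egrep 'eef|cont'
```

```text
eef_pos: [0.4913, 0.0227, 0.0332]
contact_force: [0.8, -0.2, 0.6]
eef_pos: [0.4922, 0.0226, 0.0296]
contact_force: [0.3, -0.4, -0.8]
eef_pos: [0.4925, 0.0225, 0.0271]
contact_force: [0.1, -0.9, -0.6]
eef_pos: [0.4925, 0.0225, 0.0242]
contact_force: [-0.8, -0.4, -0.2]
```

```bash
python3 -m handwheel '[0,0,-0.015,0,0,0,0,0,0,0,0,0]' | egrep 'eef|cont'
python3 -m handwheel '[0,0,-0.015,0,0,0,0,0,0,0,0,0]' | egrep 'eef|cont'
python3 -m handwheel '[0,0,-0.015,0,0,0,0,0,0,0,0,0]' | egrep 'eef|cont'
python3 - <<'E'
from m import *
im,d,c=cam('wrist'); s=ctrl.get_state(); P=cloud(c,d); print(s['time'],s['eef_pos'],s['contact_force'],-c[3].T@c[4])
for v in range(270,300,3): print(v,[(u,P[v,u].round(3).tolist()) for u in (248,256)])
E
```

```text
eef_pos: [0.4928, 0.0225, 0.0238]
contact_force: [-4.5, -0.7, 9.9]
eef_pos: [0.4928, 0.0225, 0.0237]
contact_force: [-11.7, 1.6, 24.8]
eef_pos: [0.4928, 0.0225, 0.0237]
contact_force: [-18.3, 1.3, 38.7]
6.3 [0.49284231 0.02250572 0.02367662] [-16.10917909   0.76680527  39.17313785] [0.55899272 0.02317116 0.18295273]
270 [(248, [0.506, 0.05, 0.041]), (256, [0.506, 0.047, 0.042])]
273 [(248, [0.506, 0.05, 0.043]), (256, [0.505, 0.047, 0.042])]
276 [(248, [0.504, 0.05, 0.042]), (256, [0.504, 0.047, 0.042])]
279 [(248, [0.503, 0.05, 0.042]), (256, [0.503, 0.047, 0.043])]
282 [(248, [0.502, 0.05, 0.044]), (256, [0.502, 0.047, 0.043])]
285 [(248, [0.503, 0.049, 0.047]), (256, [0.502, 0.047, 0.046])]
288 [(248, [0.502, 0.049, 0.05]), (256, [0.502, 0.046, 0.05])]
291 [(248, [0.502, 0.049, 0.052]), (256, [0.502, 0.046, 0.053])]
294 [(248, [0.503, 0.048, 0.056]), (256, [0.503, 0.045, 0.056])]
297 [(248, [0.503, 0.048, 0.058]), (256, [0.502, 0.045, 0.058])]
```

Contact at eef z 0.0239 against the plate top at 0.042, so at half opening the tips are 18.5 mm behind the reported TCP. I'll use that offset. Next: up, back behind the plate, and tilt.

```bash
python3 -m handwheel '[0,0,0.15,0,0,0,0,0,0.2,0,0,0,-0.12,0.02,0,0,0.06,0.01,-0.12,0.02,0,0,0.06,0.01,-0.12,0.02,0,0,0.06,0.01]' | egrep 'eef|cont'
python3 -m handwheel '[-0.14,0.02,0,0,0,0,-0.14,0,0,0,0,0,0,0,0,0,0,0,0,0,0,0,0,0]' | egrep 'eef|cont|rot'
```

```text
eef_pos: [0.4391, 0.0314, 0.0719]
contact_force: [0.1, -0.5, -1.0]
eef_pos: [0.3962, 0.0346, 0.0701]
tcp_rot: [0.99, 0.022, -0.141, 0.0]
contact_force: [0.9, -0.2, -0.5]
```

```bash
python3 -m handwheel '[0,0,-0.11,0,0,0,0,0,-0.11,0,0,0,0,0,-0.11,0,0,0,0,0,0,0,0,0]' | egrep 'eef|cont|rot'
python3 - <<'E'
from m import *
im,d,c=cam('wrist'); s=ctrl.get_state(); P=cloud(c,d)*1000; print(s['eef_pos'],s['contact_force'])
for v in range(270,312,4): print(v,[(u,P[v,u].round(0).tolist()) for u in (248,256,300,384)])
cv2.imwrite('pics/w3.png',im)
E
```

```text
eef_pos: [0.3956, 0.0346, 0.0187]
tcp_rot: [0.99, 0.022, -0.143, -0.0]
contact_force: [-1.0, 0.2, -0.4]
[0.3963282  0.03449234 0.01993264] [-0.60206106  0.55973236  0.47085649]
270 [(248, [413.0, 63.0, 33.0]), (256, [413.0, 60.0, 33.0]), (300, [414.0, 43.0, 34.0]), (384, [415.0, 11.0, 32.0])]
274 [(248, [411.0, 63.0, 34.0]), (256, [411.0, 60.0, 33.0]), (300, [411.0, 43.0, 32.0]), (384, [413.0, 11.0, 32.0])]
278 [(248, [409.0, 63.0, 33.0]), (256, [409.0, 60.0, 33.0]), (300, [409.0, 43.0, 32.0]), (384, [412.0, 10.0, 33.0])]
282 [(248, [382.0, 70.0, 1.0]), (256, [382.0, 66.0, 1.0]), (300, [408.0, 43.0, 32.0]), (384, [410.0, 10.0, 34.0])]
286 [(248, [410.0, 62.0, 39.0]), (256, [411.0, 59.0, 40.0]), (300, [380.0, 44.0, 1.0]), (384, [413.0, 12.0, 40.0])]
290 [(248, [411.0, 61.0, 43.0]), (256, [411.0, 58.0, 43.0]), (300, [377.0, 44.0, 1.0]), (384, [413.0, 12.0, 43.0])]
294 [(248, [413.0, 61.0, 47.0]), (256, [412.0, 58.0, 46.0]), (300, [375.0, 44.0, 0.0]), (384, [415.0, 13.0, 46.0])]
298 [(248, [413.0, 60.0, 50.0]), (256, [413.0, 58.0, 49.0]), (300, [373.0, 44.0, 1.0]), (384, [415.0, 13.0, 49.0])]
302 [(248, [414.0, 60.0, 53.0]), (256, [413.0, 57.0, 51.0]), (300, [369.0, 44.0, 1.0]), (384, [417.0, 14.0, 53.0])]
306 [(248, [415.0, 59.0, 56.0]), (256, [413.0, 57.0, 53.0]), (300, [367.0, 44.0, 1.0]), (384, [417.0, 14.0, 55.0])]
310 [(248, [417.0, 58.0, 60.0]), (256, [411.0, 57.0, 53.0]), (300, [364.0, 44.0, 1.0]), (384, [417.0, 14.0, 57.0])]
```

View pics/w3.png

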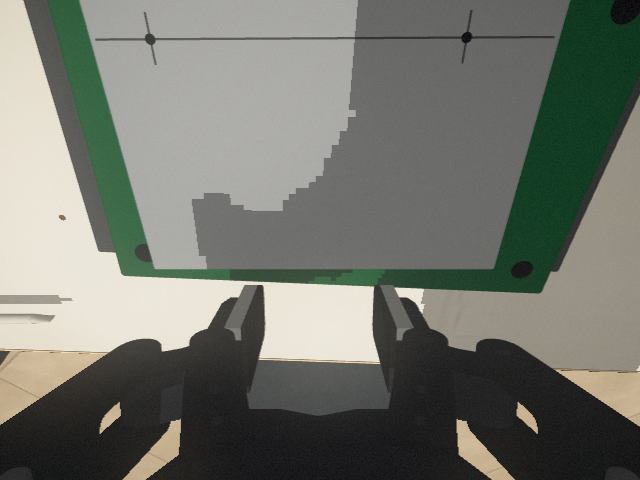

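The tips are just behind the plate's rear edge (about row 268), with fingertips at row 286. Pushing now.

```bash
python3 -m handwheel '[0.05,0,0.005,0,0,0,0.05,0,0,0,0,0,0.05,0,0,0,0,-0.006,0.05,0,0,0,0,-0.006,0.05,0,0,0,0,-0.006]' | egrep 'eef|cont|rot'
python3 -m handwheel '[0.06,0,0,0,0,-0.006,0.06,0,0,0,0,-0.005,0.06,0,0,0,0,-0.004,0.05,0,0,0,0,0,0.05,0,0,0,0,0]' | egrep 'eef|cont|rot'
python3 -m handwheel '[0.03,0,0,0,0,0,0.03,0,0,0,0,0,0,0,0,0,0,0]' | egrep 'eef|cont|rot'
python3 - <<'E'
from m import *
im,d,c=cam('wrist'); s=ctrl.get_state(); P=cloud(c,d)*1000; print(s['eef_pos'],s['contact_force'])
for v in list(range(0,272,34))+list(range(264,290,4)): print(v,[(u,P[v,u].round(0).tolist()) for u in (200,320,440)])
cv2.imwrite('pics/w4.png',im)
E
```

```text
eef_pos: [0.4351, 0.0345, 0.0224]
tcp_rot: [0.99, 0.008, -0.141, -0.002]
contact_force: [-3.8, 0.1, 4.6]
eef_pos: [0.4768, 0.0344, 0.0222]
tcp_rot: [0.99, -0.004, -0.142, -0.003]
contact_force: [-5.3, -0.1, 5.8]
eef_pos: [0.4868, 0.0344, 0.0217]
tcp_rot: [0.99, -0.003, -0.14, -0.003]
contact_force: [-0.9, 0.5, 0.6]
[0.48650227 0.03441985 0.02138391] [-0.67334517  0.96879889  0.29243292]
0 [(200, [594.0, 67.0, 29.0]), (320, [593.0, 34.0, 30.0]), (440, [593.0, 1.0, 32.0])]
34 [(200, [586.0, 65.0, 41.0]), (320, [586.0, 34.0, 41.0]), (440, [585.0, 2.0, 41.0])]
68 [(200, [578.0, 67.0, 40.0]), (320, [577.0, 34.0, 41.0]), (440, [577.0, 1.0, 40.0])]
102 [(200, [569.0, 68.0, 41.0]), (320, [568.0, 34.0, 41.0]), (440, [568.0, -1.0, 41.0])]
136 [(200, [559.0, 70.0, 42.0]), (320, [559.0, 34.0, 41.0]), (440, [559.0, -2.0, 42.0])]
170 [(200, [548.0, 71.0, 43.0]), (320, [548.0, 34.0, 42.0]), (440, [548.0, -3.0, 42.0])]
204 [(200, [537.0, 73.0, 43.0]), (320, [537.0, 34.0, 43.0]), (440, [537.0, -5.0, 43.0])]
238 [(200, [524.0, 75.0, 43.0]), (320, [524.0, 34.0, 43.0]), (440, [523.0, -7.0, 42.0])]
264 [(200, [513.0, 77.0, 43.0]), (320, [513.0, 34.0, 43.0]), (440, [513.0, -9.0, 43.0])]
268 [(200, [511.0, 77.0, 43.0]), (320, [511.0, 34.0, 43.0]), (440, [511.0, -9.0, 44.0])]
272 [(200, [509.0, 78.0, 43.0]), (320, [510.0, 34.0, 43.0]), (440, [509.0, -9.0, 43.0])]
276 [(200, [508.0, 78.0, 43.0]), (320, [507.0, 34.0, 43.0]), (440, [507.0, -10.0, 43.0])]
280 [(200, [506.0, 78.0, 43.0]), (320, [505.0, 34.0, 42.0]), (440, [505.0, -10.0, 43.0])]
284 [(200, [593.0, 34.0, 157.0]), (320, [505.0, 34.0, 44.0]), (440, [504.0, -10.0, 43.0])]
288 [(200, [494.0, 83.0, 33.0]), (320, [494.0, 34.0, 33.0]), (440, [493.0, -14.0, 32.0])]
```

View pics/w4.png

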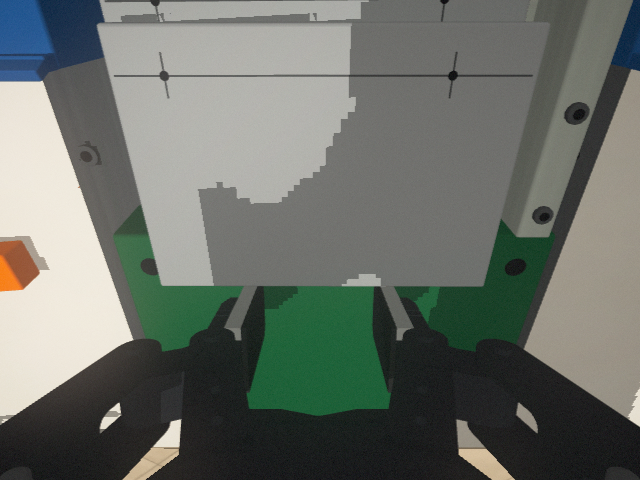

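The plate slid square: its rear edge is at row 285 (x ≈ 0.504) and it is half over the pile. I'll finish with small steps.

```bash
python3 -m handwheel '[0.04,0,0,0,0,0,0.04,0,0,0,0,0,0.02,0,0,0,0,0,0,0,0,0,0,0]' | egrep 'eef|cont'
python3 -m handwheel '[0.013,0,0,0,0,0,0,0,0,0,0,0]' | egrep 'eef|cont'
python3 -m handwheel '[0.01,0,0,0,0,0,0,0,0,0,0,0]' | egrep 'eef|cont'
python3 - <<'E'
from m import *
im,d,c=cam('wrist'); s=ctrl.get_state(); P=cloud(c,d)*1000; print(s['eef_pos'],s['contact_force'])
for v in list(range(0,272,34))+list(range(264,290,4)): print(v,[(u,P[v,u].round(1).tolist()) for u in (200,320,440)])
E
```

```text
eef_pos: [0.5014, 0.0344, 0.0214]
contact_force: [-0.3, 0.6, -0.8]
eef_pos: [0.5024, 0.0345, 0.0214]
contact_force: [0.0, 0.2, -0.6]
eef_pos: [0.504, 0.0345, 0.0215]
contact_force: [-1.0, -0.1, -0.1]
[0.50400691 0.03450399 0.02156561] [-0.85718965  0.84931073 -0.56983847]
0 [(200, [610.7, 33.7, 156.4]), (320, [610.5, 33.9, 5.9]), (440, [610.3, -1.2, 22.9])]
34 [(200, [603.2, 65.5, 40.9]), (320, [602.8, 33.9, 39.5]), (440, [602.7, 2.3, 40.8])]
68 [(200, [594.8, 66.9, 40.7]), (320, [594.8, 33.9, 42.0]), (440, [594.5, 1.1, 41.0])]
102 [(200, [585.9, 68.2, 41.4]), (320, [585.7, 33.9, 41.1]), (440, [610.7, 33.7, 156.4])]
136 [(200, [575.7, 70.3, 39.9]), (320, [575.7, 34.0, 40.7]), (440, [575.7, -1.8, 41.2])]
170 [(200, [565.3, 71.7, 41.2]), (320, [564.9, 34.1, 40.6]), (440, [564.7, -3.7, 40.6])]
204 [(200, [552.8, 74.1, 40.0]), (320, [553.2, 34.1, 41.1]), (440, [552.6, -5.6, 40.3])]
238 [(200, [539.9, 76.1, 40.6]), (320, [539.5, 34.2, 40.3]), (440, [539.6, -7.6, 40.6])]
264 [(200, [529.2, 77.7, 41.1]), (320, [528.4, 34.2, 40.3]), (440, [528.7, -9.2, 40.8])]
268 [(200, [526.8, 78.3, 40.3]), (320, [526.4, 34.2, 40.0]), (440, [526.5, -9.7, 40.4])]
272 [(200, [525.6, 78.4, 41.1]), (320, [525.5, 34.2, 41.2]), (440, [524.8, -9.9, 40.5])]
276 [(200, [524.1, 78.4, 41.6]), (320, [523.4, 34.3, 40.8]), (440, [523.0, -10.2, 40.6])]
280 [(200, [521.5, 79.2, 40.6]), (320, [521.3, 34.3, 40.6]), (440, [520.8, -10.7, 40.0])]
284 [(200, [513.2, 82.7, 32.5]), (320, [512.7, 34.3, 32.1]), (440, [513.3, -13.6, 33.0])]
288 [(200, [511.7, 82.7, 33.2]), (320, [511.3, 34.3, 32.8]), (440, [510.7, -14.2, 32.3])]
```

The top reads about 40.5 mm along its whole length, so the plate has dropped flat. Now I lift, untilt, narrow the fingers and measure the gripper's profile for the side push.

```bash
python3 -m handwheel '[-0.02,0,0.1,0,0,0,0,0,0.2,0,0,0,0,0.1,0.2,0,-0.06,0,0.05,0.13,0.1,0,-0.06,0,0.05,0.13,0.1,0,-0.06,0]' 0.15 | egrep 'eef|cont|rot'
python3 -m handwheel '[0.06,0.1,0,0,0,0.07,0.07,0.1,0,0,0,0.07,0.07,0,0,0,0,0.07,0.07,0,0,0,0,0.07,0,0,0,0,0,0.07]' | egrep 'eef|rot'
python3 -m handwheel '[0,0,0,0,0,0.07,0,0,0,0,0,0.07,0,0,0,0,0,0.07,0,0,0,0,0,0.07,0,0,0,0,0,0.07]' | egrep 'eef|rot'
python3 -m handwheel '[0,0,0,0,0,0.07,0,0,0,0,0,0.07,0,0,0,0,0,0.07,0,0,0,0,0,0]' | egrep 'eef|rot|open'
cat > prof.py <<'E'
from m import *
s=ctrl.get_state(); im,d,c=cam('wrist'); P=cloud(c,d)*1000; np.savez('wp.npz',im=im,d=d)
e=s['eef_pos']*1000; Q=P-e; a=2*np.arctan2(s['tcp_rot'][1],s['tcp_rot'][0]); print('xang',np.degrees(a),e)
tx=Q[...,0]*np.cos(a)+Q[...,1]*np.sin(a); ty=Q[...,0]*np.sin(a)-Q[...,1]*np.cos(a)
for z0 in range(8,110,8):
    m=(d>0)&(Q[...,2]>z0)&(Q[...,2]<=z0+8)&(np.abs(ty)<90)&(np.abs(tx)<60)
    if m.sum()>15: print(z0,m.sum(),'tx',np.percentile(tx[m],[1,99]).round(0),'ty',np.percentile(ty[m],[1,99]).round(0))
E
python3 prof.py
```

```text
eef_pos: [0.5177, 0.0888, 0.1293]
tcp_rot: [1.0, -0.004, 0.005, -0.004]
contact_force: [-0.5, 0.1, 0.2]
eef_pos: [0.5582, 0.1189, 0.1274]
tcp_rot: [0.962, 0.272, 0.001, -0.003]
eef_pos: [0.5566, 0.1185, 0.1268]
tcp_rot: [0.853, 0.522, -0.001, -0.003]
eef_pos: [0.5565, 0.1186, 0.1268]
tcp_rot: [0.757, 0.654, -0.002, -0.003]
opening: 0.153
xang 81.67816128868216 [556.54626855 118.55893213 126.84503529]
16 228 tx [-9. 12.] ty [-19.  16.]
24 690 tx [-8. 12.] ty [-21.  18.]
32 859 tx [-9. 12.] ty [-21.  18.]
40 947 tx [-10.  12.] ty [-21.  18.]
48 1414 tx [-10.  12.] ty [-14.  12.]
56 1959 tx [-9. 14.] ty [-34.  33.]
64 4950 tx [-8. 14.] ty [-41.  39.]
72 9073 tx [-9. 13.] ty [-45.  43.]
80 7876 tx [-9. 18.] ty [-50.  49.]
88 14596 tx [-7. 18.] ty [-55.  53.]
96 15339 tx [ 4. 18.] ty [-58.  56.]
104 10561 tx [ 9. 20.] ty [-55.  53.]
```

```bash
python3 -m handwheel '[-0.06,0,-0.1,0,0,0.045,0,0,-0.2,0,0,0.044,0,0,-0.2,0,0,0,0,0,-0.2,0,0,0,0,0,-0.1,0,0,0]' | egrep 'eef|rot|cont'
python3 -m handwheel '[0,0,-0.06,0,0,0,0,0,0,0,0,0,0,0,0,0,0,0]' | egrep 'eef|rot|cont'
```

```text
eef_pos: [0.5447, 0.1184, 0.003]
tcp_rot: [0.711, 0.703, -0.004, -0.004]
contact_force: [-0.8, -0.3, -0.1]
eef_pos: [0.5477, 0.1185, -0.002]
tcp_rot: [0.71, 0.704, -0.002, -0.003]
contact_force: [0.2, 0.9, 0.0]
```

```bash
python3 -m handwheel '[0,-0.02,0,0,0,0,0,-0.02,0,0,0,0,0,-0.02,0,0,0,0,0,-0.02,0,0,0,0,0,-0.02,0,0,0,0]' | egrep 'eef|cont'
python3 -m handwheel '[0,-0.015,0,0,0,0,0,-0.015,0,0,0,0,0,-0.015,0,0,0,0]' | egrep 'eef|cont'
python3 -m handwheel '[0,-0.01,0,0,0,0,0,-0.01,0,0,0,0,0,0,0,0,0,0]' | egrep 'eef|cont'
```

```text
eef_pos: [0.5478, 0.1043, -0.0014]
contact_force: [-0.7, 6.2, 2.4]
eef_pos: [0.5478, 0.098, -0.0014]
contact_force: [-0.1, 5.8, 3.1]
eef_pos: [0.5478, 0.0953, -0.0014]
contact_force: [-0.4, 7.1, 3.0]
```

```bash
python3 -m handwheel '[0,-0.01,0,0,0,0,0,0,0,0,0,0]' | egrep 'eef|cont'
python3 -m handwheel '[0,-0.01,0,0,0,0,0,0,0,0,0,0]' | egrep 'eef|cont'
python3 -m handwheel '[0,-0.01,0,0,0,0,0,0,0,0,0,0]' | egrep 'eef|cont'
```

```text
eef_pos: [0.5478, 0.095, -0.0014]
contact_force: [0.5, 11.8, 3.4]
eef_pos: [0.5479, 0.0949, -0.0014]
contact_force: [0.0, 15.5, 2.9]
eef_pos: [0.548, 0.0948, -0.0013]
contact_force: [1.0, 20.3, 3.2]
```

```bash
python3 -m handwheel '[0,-0.02,0,0,0,0,0,-0.01,0,0,0,0,0,0,0,0,0,0]' | egrep 'eef|cont'
python3 -m handwheel '[0,0.08,0,0,0,0,0,0.1,0,0,0,0,0,0,0.2,0,0,0,0,0,0.25,0,0,0,0,0,0.25,0,0,0]' | egrep 'eef|cont'
python3 -m handwheel '[0,0.1,0.25,0,0,0,0,0,0,0,0,0,0,0,0,0,0,0]' 0.5| egrep 'eef|cont|rot'
python3 - <<'E'
from m import *
im,d,c=cam('wrist'); cv2.imwrite('pics/w5.png',im); np.savez('w5.npz',im=im,d=d,R=c[3],t=c[4],k=c[:3])
im,d,c=cam('scene'); cv2.imwrite('pics/s5.png',cv2.resize(im[210:360,200:400],(800,600),interpolation=cv2.INTER_CUBIC))
E
```

```text
eef_pos: [0.548, 0.0949, -0.0012]
contact_force: [2.2, 36.4, 1.1]
eef_pos: [0.5459, 0.1118, 0.1026]
contact_force: [1.5, 0.0, 0.9]
eef_pos: [0.5494, 0.127, 0.1439]
tcp_rot: [0.709, 0.705, 0.0, -0.0]
contact_force: [0.2, -0.8, -0.7]
```

View pics/w5.png

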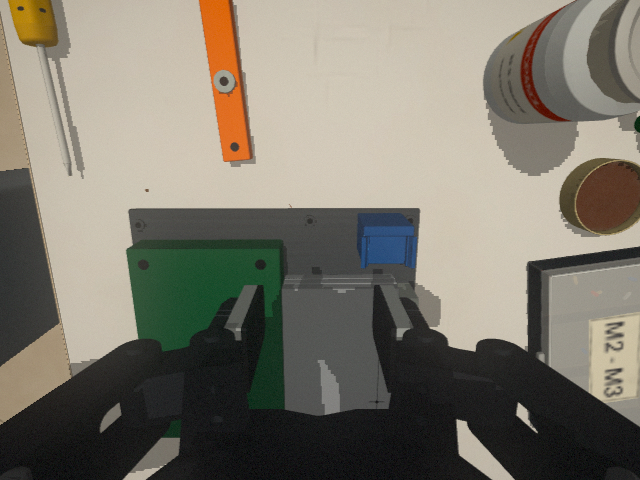

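```bash
python3 - <<'E'
import cv2
a=cv2.imread('pics/w5.png')[255:315,260:420]; cv2.imwrite('pics/c5.png',cv2.resize(a,(800,300),interpolation=cv2.INTER_CUBIC))
import numpy as np
s=cv2.imread('pics/s5.png'); 
cv2.imwrite('pics/c6.png',np.vstack([cv2.resize(a,(800,300),interpolation=cv2.INTER_CUBIC),cv2.resize(s[100:500],(600,300)).copy() if 0 else cv2.copyMakeBorder(cv2.resize(s,(400,300)),0,0,0,400,0)]))
E
```

```text
(no output)
```

View pics/c6.png

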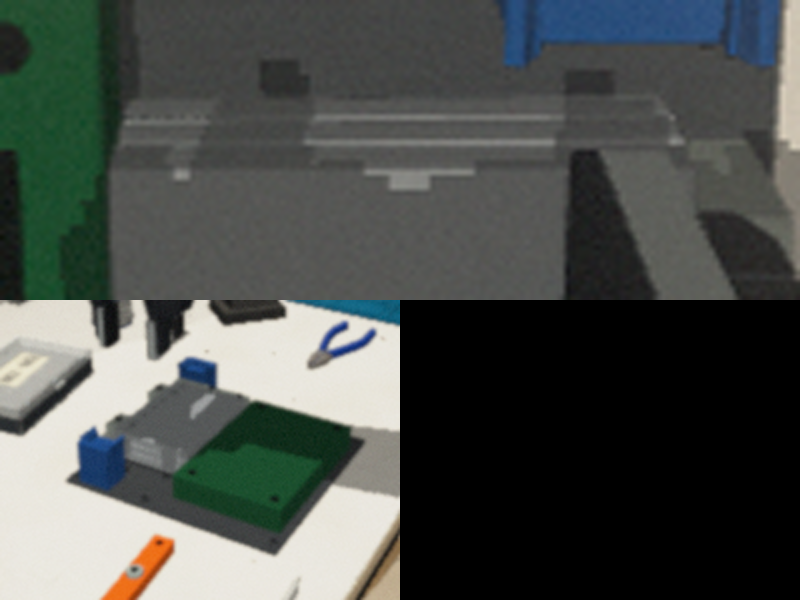

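The crop shows the three left edges parallel, at crop rows 168, 143, 118 and 97. Checking them in metres.

```bash
python3 - <<'E'
from m import *
z=np.load('w5.npz'); c=(*z['k'],z['R'],z['t'])
for v,h in ((168,.040),(143,.030),(118,.020),(97,.010)):
    print(h,(ray(c,[(260+u/5,255+v/5) for u in (140,300,520)],h)*1000).round(1)[:,:2].tolist())
im=z['im']
for u in (296,330,360): print(u,cv2.cvtColor(im,cv2.COLOR_BGR2GRAY)[268:296,u].tolist())
# bar bushes now
print(ray(c,(224,81),.018),ray(c,[(223,161),(252,158)],.014))
print('postL',(ray(c,[(365,263),(411,266)],.053)*1000).round(1).tolist(), 'ledge',ray(c,[(284,243)],.032))
E
```

```text
0.04 [[525.6, 83.8], [548.9, 83.7], [580.9, 83.5]]
0.03 [[524.8, 83.7], [548.9, 83.5], [582.0, 83.3]]
0.02 [[524.1, 83.8], [549.0, 83.6], [583.2, 83.4]]
0.01 [[523.3, 83.5], [549.0, 83.3], [584.3, 83.1]]
296 [63, 70, 67, 67, 70, 68, 72, 81, 85, 85, 83, 105, 80, 85, 87, 98, 94, 83, 89, 83, 93, 131, 131, 85, 87, 85, 85, 88]
330 [66, 72, 69, 69, 65, 67, 60, 83, 83, 86, 117, 83, 82, 86, 89, 122, 95, 84, 81, 71, 73, 86, 87, 85, 88, 82, 88, 84]
360 [69, 70, 69, 71, 67, 69, 74, 84, 87, 89, 115, 84, 85, 89, 93, 128, 94, 82, 85, 71, 75, 86, 87, 85, 87, 84, 86, 85]
[[0.48394355 0.22771971 0.018     ]] [[0.47847992 0.17355162 0.014     ]
 [0.49980393 0.17557715 0.014     ]]
postL [[579.5, 107.7, 53.0], [610.9, 105.3, 53.0]] ledge [[0.52295374 0.11605344 0.032     ]]
```

All three plates are flush to within 0.3 mm and were pressed against the fence at 36 N. On to the bar at about (0.481, 0.266), yaw 4.7°.

```bash
python3 -m handwheel '[-0.114,0.232,0,0,0,0.014,-0.114,0.232,0,0,0,0.014,-0.114,0.232,0,0,0,0.014,-0.114,0.232,0,0,0,0.014,0,0,-0.2,0,0,0]' 0.5| egrep 'eef|cont|rot'
python3 -m handwheel '[0,0,-0.2,0,0,0,0,0,-0.2,0,0,0,0,0,0,0,0,0,0,0,0,0,0,0]' | egrep 'eef|rot|cont'
python3 - <<'E'
from m import *
im,d,c=cam('wrist'); h=cv2.cvtColor(im,cv2.COLOR_BGR2HSV); H,S,V=cv2.split(h)
cv2.imwrite('pics/w6.png',im); s=ctrl.get_state(); print(s['eef_pos'])
m=((H<15)&(S>150)&(V>100)).astype(np.uint8)
for v in range(20,290,30):
    u=np.where(m[v])[0]
    if len(u)>5: print(v,u.min(),u.max(),(ray(c,[(u.min(),v),(u.max(),v)],.014)*1000).round(1)[:,:2].tolist())
E
```

```text
eef_pos: [0.4788, 0.2713, 0.1133]
tcp_rot: [0.676, 0.737, 0.001, -0.002]
contact_force: [1.1, -0.3, 1.5]
eef_pos: [0.4758, 0.2646, 0.0465]
tcp_rot: [0.678, 0.735, -0.007, -0.005]
contact_force: [1.2, -0.3, 1.3]
[0.47799523 0.26532988 0.04898312]
80 312 354 [[463.7, 354.0], [483.0, 355.5]]
110 312 353 [[464.7, 340.9], [483.9, 342.4]]
140 312 352 [[465.8, 327.3], [484.8, 328.8]]
170 312 352 [[466.8, 313.1], [486.3, 314.7]]
200 313 351 [[468.5, 298.4], [487.3, 299.9]]
230 313 350 [[469.7, 283.0], [488.4, 284.6]]
260 313 350 [[470.9, 266.9], [490.0, 268.6]]
```

View pics/w6.png

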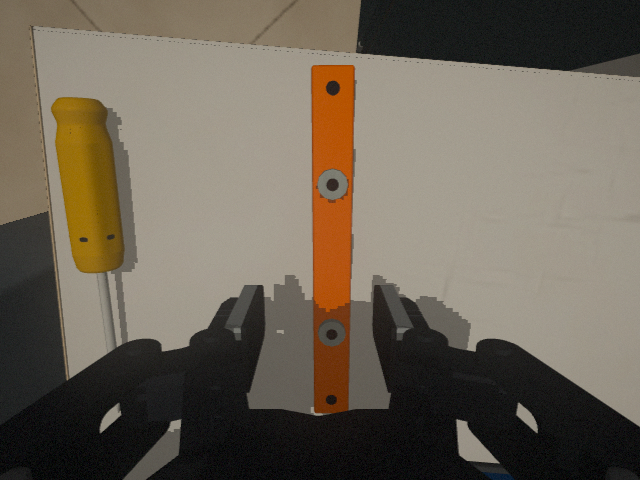

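The bar runs straight down between the fingers (columns 313–350, bushes at rows 185 and 334). Descend and grip.

```bash
python3 -m handwheel '[0.015,0,-0.15,0,0,0,0,0,-0.15,0,0,0,0,0,-0.1,0,0,0,0,0,0,0,0,0,0,0,0,0,0,0]' | egrep 'eef|rot|cont'
python3 -m handwheel '[0,0,0,0,0,0,0,0,0,0,0,0,0,0,0,0,0,0,0,0,0,0,0,0,0,0,0,0,0,0]' 0.1 40
```

```text
eef_pos: [0.4819, 0.2659, -0.0088]
tcp_rot: [0.678, 0.735, -0.002, -0.002]
contact_force: [-0.4, 0.3, 1.0]
time: 15.65
eef_pos: [0.4831, 0.2666, -0.0075]
tcp_rot: [0.678, 0.735, -0.001, -0.001]
contact_force: [-0.2, -0.6, 5.5]
opening: 0.215
finger_force: 40.2
```

```bash
python3 -m handwheel '[0,0,0.1,0,0,0,0,0,0.2,0,0,0,0,0,0.2,0,0,0,0,0,0,0,0,0,0,0,0,0,0,0]' - 60
cat > bar.py <<'E'
from m import *
s=ctrl.get_state(); im,d,c=cam('wrist'); h=cv2.cvtColor(im,cv2.COLOR_BGR2HSV); H,S,V=cv2.split(h); P=cloud(c,d)*1000
m=((H<15)&(S>150)&(V>60)&(d>0)); n,l,st,_=cv2.connectedComponentsWithStats(m.astype(np.uint8)); print(st[1:][st[1:,4]>100].tolist())
q=P[m]; y=q[:,1]; z=q[:,2]; A=np.c_[q[:,:2],np.ones(len(q))]; co=np.linalg.lstsq(A,z,rcond=None)[0]; r=z-A@co; k=abs(r)<3; co=np.linalg.lstsq(A[k],z[k],rcond=None)[0]
print('eef',s['eef_pos'],s['contact_force'],'bar top plane slopes',co[:2],'z at eef',co@np.r_[s['eef_pos'][:2]*1000,1])
for y0 in np.arange(np.ceil(q[k][:,1].min()/20)*20,q[k][:,1].max(),20):
    w=q[k][abs(q[k][:,1]-y0)<2]
    if len(w)>20: print(y0,len(w),w[:,0].min().round(1),w[:,0].max().round(1),w[:,2].mean().round(1))
print('y ext',np.percentile(y[k],[.2,99.8]))
cv2.imwrite('pics/bar.png',im)
E
python3 bar.py
```

```text
time: 16.07
eef_pos: [0.4825, 0.2665, 0.0673]
tcp_rot: [0.678, 0.735, -0.001, -0.002]
contact_force: [-0.1, -0.2, -2.2]
opening: 0.202
finger_force: 59.1
[[288, 42, 61, 371, 17023]]
eef [0.4825263  0.26654704 0.06732715] [-0.11586765 -0.2125722  -2.1804822 ] bar top plane slopes [ 0.00292041 -0.00045613] z at eef 89.49011215957108
220.0 35 475.0 494.9 89.0
240.0 414 473.3 493.3 89.5
260.0 427 472.8 490.7 89.5
280.0 514 470.4 490.0 89.4
300.0 422 468.3 488.2 89.5
320.0 642 466.6 486.5 89.4
340.0 724 465.1 484.8 89.4
360.0 677 463.7 483.4 89.3
y ext [221.99249719 361.5699851 ]
```

The bar is held level, with its underside 7.5 mm above the reported TCP. Carrying it over the posts.

```bash
python3 -m handwheel '[0.109,-0.23,0.04,0,0,-0.008,0.109,-0.23,0.04,0,0,-0.008,0.109,-0.23,0.02,0,0,-0.008,0.109,-0.23,0,0,0,-0.008,0.109,-0.23,0,0,0,-0.008]' | egrep 'eef|rot|cont'
python3 -m handwheel '[0.109,-0.23,0,0,0,-0.008,0.11,-0.23,0,0,0,-0.008,0,0,0,0,0,0,0,0,0,0,0,0,0,0,0,0,0,0]' 
python3 bar.py
python3 - <<'E'
from m import *
im,d,c=cam('wrist'); h=cv2.cvtColor(im,cv2.COLOR_BGR2HSV); H,S,V=cv2.split(h); P=cloud(c,d)*1000
m=(H>105)&(H<125)&(S>130)&(d>0); q=P[m]
for lo,hi in ((40,46),(47,52),(52,57)):
    w=q[(q[:,2]>lo)&(q[:,2]<hi)&(q[:,1]>85)]; print(lo,len(w),np.percentile(w,[1,50,99],axis=0).round(1).tolist() if len(w)>10 else '')
E
```

```text
eef_pos: [0.5616, 0.0919, 0.0778]
tcp_rot: [0.701, 0.713, -0.004, -0.004]
contact_force: [1.0, 0.8, -2.1]
time: 16.95
eef_pos: [0.5938, 0.0248, 0.0777]
tcp_rot: [0.71, 0.704, -0.004, -0.005]
contact_force: [0.3, 0.0, -0.8]
opening: 0.204
finger_force: 59.1
[[288, 42, 61, 371, 8362]]
eef [0.59381255 0.02480708 0.07774155] [ 0.2814367   0.01136896 -0.81672686] bar top plane slopes [-0.52703885  0.00087621] z at eef 99.09503669855235
-0.0 248 585.1 600.0 99.9
20.0 280 583.9 599.9 100.1
40.0 205 584.5 598.6 99.8
60.0 46 585.2 600.4 100.0
80.0 58 585.6 602.5 100.0
100.0 93 584.5 600.2 99.7
120.0 99 584.9 601.0 99.3
140.0 25 749.0 757.8 13.1
y ext [ -9.36335738 152.71994414]
40 159 [[606.6, 106.8, 42.1], [607.3, 117.2, 43.7], [608.1, 125.4, 45.7]]
47 785 [[577.1, 105.5, 47.8], [607.6, 129.8, 50.6], [612.9, 132.6, 52.0]]
52 534 [[576.8, 104.5, 52.0], [610.8, 116.0, 53.1], [613.2, 131.2, 54.6]]
```

View pics/bar.png

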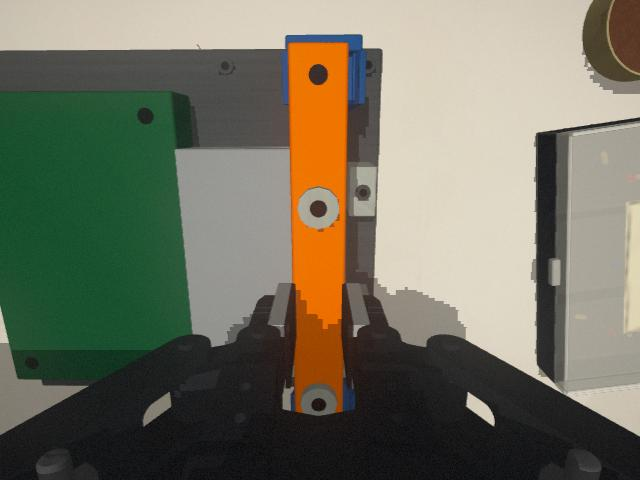

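Both bar and left post show in the image: bar columns 290–347, bar end at row 43, post columns 285–362. I'll compute the offsets.

```bash
python3 - <<'E'
from m import *
im,d,c=cam('wrist'); s=ctrl.get_state(); print(s['eef_pos'],2*np.degrees(np.arctan2(s['tcp_rot'][1],s['tcp_rot'][0])))
h=cv2.cvtColor(im,cv2.COLOR_BGR2HSV); H,S,V=cv2.split(h); o=(H<20)&(S>150)&(V>60); b=(H>105)&(H<125)&(S>120); g=(H>45)&(H<85)&(S>90)
for v in (60,90,120,150,180,240,260):
    u=np.where(o[v,250:400])[0]+250; p=ray(c,[(u.min()-.5,v),(u.max()+.5,v)],.0992)*1000; print(v,u.min(),u.max(),p[:,:2].round(1).tolist(),p[:,0].mean().round(2))
u=np.where(o[:,318])[0]; print('end',u.min(),ray(c,(318,u.min()-.5),.0992)*1000)
for v in (40,60,80,95):
    u=np.where(b[v,250:400])[0]+250; print('post',v,u.min(),u.max(),(ray(c,[(u.min()-.5,v),(u.max()+.5,v)],.053)*1000).round(1)[:,:2].tolist())
u=np.where(b[:,355])[0]; print(u.min(),u.max(),ray(c,[(355,u.min()-.5)],.05)*1000)
print('ledge corner',ray(c,[(178,92),(176,148)],.032)*1000)
gg=np.where(g[:,150])[0]; print('ledge left edge',(ray(c,[(150,gg.min()-.5),(60,np.where(g[:,60])[0].min()-.5)],.032)*1000).round(1).tolist())
E
```

```text
[0.59430442 0.02592351 0.07893787] 89.68743707544222
60 288 347 [[583.1, 115.8], [602.9, 115.6]] 592.99
90 289 347 [[583.2, 106.5], [603.0, 106.4]] 593.1
120 289 347 [[583.0, 96.8], [603.1, 96.7]] 593.05
150 290 346 [[583.1, 86.8], [602.9, 86.7]] 592.99
180 291 346 [[583.1, 76.4], [603.1, 76.3]] 593.11
240 292 345 [[583.0, 54.2], [603.0, 54.2]] 592.99
260 292 344 [[582.8, 46.4], [602.7, 46.3]] 592.76
end 42 [[593.19236032 121.24699116  99.2       ]]
post 40 286 361 [[578.6, 131.3], [611.5, 131.0]]
post 60 282 365 [[576.6, 123.3], [613.5, 123.0]]
post 80 283 364 [[576.8, 115.1], [613.2, 114.9]]
post 95 283 364 [[576.7, 108.8], [613.4, 108.6]]
38 105 [[608.92701626 132.65624698  50.        ]]
ledge corner [[522.36064985 112.3443295   32.        ]
 [518.56524575  85.05315201  32.        ]]
ledge left edge [[508.3, 112.2, 32.0], [462.9, 112.5, 32.0]]
```

```bash
python3 -m handwheel '[0.013,0,-0.06,0,0,0,0,0,-0.07,0,0,0,0,0,-0.07,0,0,0,0,0,-0.04,0,0,0,0,0,0,0,0,0]' | egrep 'eef|rot|cont'
python3 -m handwheel '[0,0,-0.02,0,0,0,0,0,-0.01,0,0,0,0,0,0,0,0,0]' | egrep 'eef|rot|cont'
python3 -m handwheel '[0,0,-0.01,0,0,0,0,0,0,0,0,0]' | egrep 'eef|rot|cont'
```

```text
eef_pos: [0.5954, 0.025, 0.041]
tcp_rot: [0.71, 0.705, -0.004, -0.005]
contact_force: [-1.1, 0.0, -1.8]
eef_pos: [0.5977, 0.0244, 0.0395]
tcp_rot: [0.71, 0.704, -0.003, -0.003]
contact_force: [-0.2, 0.5, -2.0]
eef_pos: [0.5978, 0.0244, 0.0382]
tcp_rot: [0.71, 0.704, -0.003, -0.003]
contact_force: [-0.9, -0.4, -1.1]
```

```bash
python3 -m handwheel '[0,0,-0.01,0,0,0,0,0,0,0,0,0]' | egrep 'eef|cont'
python3 -m handwheel '[0,0,-0.01,0,0,0,0,0,0,0,0,0]' | egrep 'eef|cont'
```

```text
eef_pos: [0.5975, 0.0244, 0.0365]
contact_force: [0.1, -0.0, -1.1]
eef_pos: [0.5979, 0.0244, 0.0357]
contact_force: [-0.9, 0.6, 1.9]
```

```bash
python3 -m handwheel '[0,0,-0.007,0,0,0,0,0,0,0,0,0]' | egrep 'eef|cont'; python3 bar.py
```

```text
eef_pos: [0.5979, 0.0244, 0.0356]
contact_force: [-3.6, 0.6, 6.6]
[[288, 42, 61, 371, 14865]]
eef [0.59788591 0.02442321 0.03560862] [-3.64619421  0.59819521  6.59126341] bar top plane slopes [-0.00108033 -0.00102563] z at eef 57.81359600512697
-20.0 92 586.4 606.2 57.7
0.0 421 586.5 606.0 57.8
20.0 431 587.8 605.4 57.9
40.0 492 586.6 606.4 57.8
60.0 246 586.8 606.6 57.7
80.0 428 586.9 606.7 57.7
100.0 588 587.1 606.8 57.8
y ext [-20.36467605 119.61780346]
```

Seated at the expected height and level. Releasing, then lifting clear.

```bash
python3 -m handwheel '[0,0,0.005,0,0,0,0,0,0,0,0,0,0,0,0,0,0,0]' 0.45 | egrep 'eef|cont|open'
python3 -m handwheel '[0,0,0.02,0,0,0,0,0,0.05,0,0,0,0,0,0.2,0,0,0,-0.1,0.1,0.25,0,0,0,-0.2,0.1,0.1,0,0,0]' | egrep 'eef|cont|open'
python3 -m handwheel '[-0.2,0.1,0,0,0,0,-0.2,0,0,0,0,0,0,0,0,0,0,0,0,0,0,0,0,0]' | egrep 'eef|cont|open|time'
python3 - <<'E'
from m import *
im,d,c=cam('wrist'); cv2.imwrite('pics/w9.png',im)
h=cv2.cvtColor(im,cv2.COLOR_BGR2HSV); H,S,V=cv2.split(h); P=cloud(c,d)*1000
o=(H<20)&(S>150)&(V>60)&(d>0); q=P[o]; q=q[(q[:,2]>40)]
for y0 in range(-60,121,20):
    w=q[abs(q[:,1]-y0)<2]
    if len(w)>10: print(y0,w[:,0].min().round(1),w[:,0].max().round(1),w[:,2].mean().round(1))
im,d,c=cam('top'); cv2.imwrite('pics/t9.png',cv2.resize(im[225:340,200:330],(680,600),interpolation=cv2.INTER_CUBIC))
h=cv2.cvtColor(im,cv2.COLOR_BGR2HSV); H,S,V=cv2.split(h); P=cloud(c,d)*1000; o=(H<20)&(S>150)&(V>60)&(d>0); q=P[o]; q=q[(q[:,2]>40)&(q[:,2]<80)]
print('top',q.min(0),q.max(0),np.median(q,0))
E
```

```text
eef_pos: [0.5977, 0.0244, 0.0347]
contact_force: [-0.2, -0.6, -0.0]
opening: 0.449
eef_pos: [0.5579, 0.0531, 0.1325]
contact_force: [-0.5, 0.8, 1.5]
opening: 0.451
time: 19.48
eef_pos: [0.4919, 0.0694, 0.1268]
contact_force: [-0.1, -0.5, -0.3]
opening: 0.448
-60 586.1 587.3 56.7
0 586.2 587.3 51.7
20 586.3 605.7 56.7
40 586.4 605.9 56.5
60 529.6 606.5 57.9
80 530.8 606.1 60.2
100 586.4 606.3 56.5
120 586.5 606.8 54.6
top [ 460.00446999 -699.38588573   40.01091479] [775.05044231 207.95354085  65.43928497] [595.65126167 -27.82772799  56.76309559]
```

View pics/w9.png

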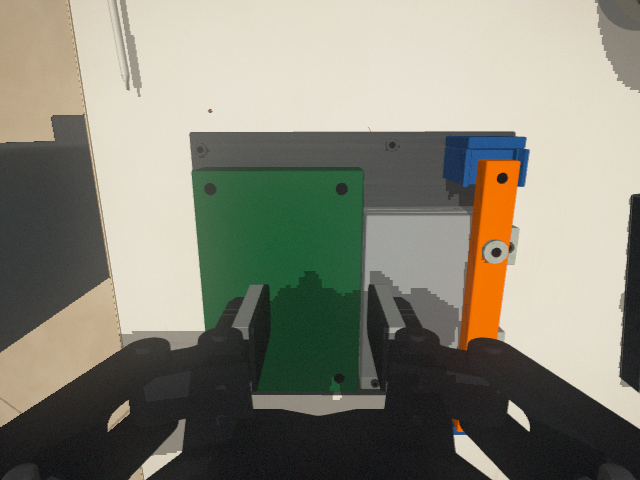

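The bar lies seated at (480–520, 160 and below), level at about 57 mm, and the plates are still square with their left edge along row 210. Handing in.

```bash
python3 -c "
from plant import ctrl; print(ctrl.sign_off())"
```

```text
the job is handed in; nothing more can be done
None
```

The job is handed in at about 19.5 s of the 61 s: the top plate was slid down flat onto the pile, all three plates are flush to about 0.3 mm against the side fence, and the guide bar lies level in both forks, released; sign-off returned no verdict, the right fork was checked only by the bar's height and contact force, and I did not re-measure the bystanders at the end.

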